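# Shut the air valve on the shoe dryer

## Task

Shut the air on the shoe dryer: screw the small blue inner knob clockwise (seen from above) until it stops tight, its white end then pointing at the orange dot, and let go. Do not shift the black timer ring around it, which is already set, and leave the jar, coaster, torch and comb clip where they are.

Things in the scene. Friction and masses are not known exactly. Their poses are not given: they have to be found in the camera images.
- dryer: Low grey plastic shoe dryer standing firmly fixed on the ledge: a casing 170 mm (its x) by 220 mm (its y) by 50 mm high, two black air pipes (46 mm across, 26 mm up) stick out 45 mm from its +x side. Origin: centre of the casing's underside, z up; the knobs' common upright axis passes through the origin. An orange dot 11 mm across lies on the casing top 62 mm from the axis on the -x side (the front, towards the robot). The dryer may stand yawed up to about 25 degrees.
- air_valve (a joint): Angle of the inner knob (air valve), rad; grows as the knob turns clockwise seen from above. It starts somewhere between 0.5 and 1.7 and ends at a hard stop at 3.14 (shut tight), so one or two grasps are needed. At 0 the white end of its bar points along the dryer's +x, at 3.14 along the dryer's -x, at the orange dot; in general the bar lies at (dryer yaw - this angle). Stiffness: about 0.06 N m of friction, it stays where it is left and does not rise or sink.
- valve_grip (a point): Point on the axis of the inner knob, 93 mm above the ledge, at the height to grip it. The knob is a blue bar grip 40 mm long (the point's x), 14 mm thick (its y, grip across this) and 34 mm high, from 71 mm to 105 mm above the ledge, on a round collar 30 mm across; its white-marked end points along the point's +x.
- timer_ring (a joint): Angle of the black outer ring, rad, clockwise from above; it must be left as found. The ring is 80 mm across and 16 mm thick, its top 67 mm above the ledge, concentric with the inner knob and below its bar. It turns very easily (0.02 N m): fingertips pressed or dragged on it shift it.
- ring_mark (a point): Outer end of the white mark on the timer ring's top, 40 mm from the axis, 67 mm above the ledge.
- jar: Bystander: plastic jar with red twist cap, 66 mm across, 85 mm tall, origin under its centre.
- coaster: Bystander: round grey stone coaster, 100 mm across, 9 mm thick, origin under its centre.
- torch: Bystander: black plastic torch lying on the ledge along its x, 140 mm long, up to 38 mm thick; origin under its middle.
- comb_clip: Bystander: steel spring clip on a 60 x 36 mm base holding a bamboo comb 150 mm long along its x, 49 mm tall; origin under its centre.

How it is judged (in metres and radians):
At the end, for the whole second after the job is handed in: The inner knob is within 0.12 rad of its stop (3.14) and at rest; the timer ring's mark is within 6 mm of where it started; jar, coaster, torch and comb clip are within 30 mm of where they started (value of joint air_valve above 3.02 rad and velocity of joint air_valve between -0.05 and 0.05 rad/s and distance of ring_mark from where it was at the start of the episode below 0.006 m and distance of each of jar, coaster, torch, comb_clip from where it was at the start of the episode below 0.03 m); the robot touches nothing.
It fails at once if the timer ring's mark is shifted by 6 mm (0.15 rad) or more (distance of ring_mark from where it was at the start of the episode above 0.006 m).
It fails at once if the jar is shifted by more than 30 mm (distance of jar from where it was at the start of the episode above 0.03 m).
It fails at once if the stone coaster is shifted by more than 30 mm (distance of coaster from where it was at the start of the episode above 0.03 m).
It fails at once if the torch is shifted by more than 30 mm (distance of torch from where it was at the start of the episode above 0.03 m).
It fails at once if the comb in its clip is shifted by more than 30 mm (distance of comb_clip from where it was at the start of the episode above 0.03 m).
It also fails if it takes over 51 s, if anything falls off the work surface, if the arm or the gripper's body presses on something with over 40 N, if the wrist force passes 120 N, or if a joint passes its speed limit or range.

## Robot

A 7-joint arm with a two-finger parallel gripper is mounted at the origin on the work surface. World frame = base frame: x ahead of the robot, y to its left, z up, the work surface at z = 0. Lengths are in mm, angles in rad, forces in N, time in s.
With the tool pointing down it reaches from about 400 to 900 mm from the base axis. Payload 5.6 kg.
Tool frame: the origin (TCP) lies midway between the tips of the shut fingers; the grasp point (between the pads) lies 19 mm behind it; z points along the fingers, y is the line along which they close (so a half turn about z gives the same grasp; the last joint's range is limited). The gripper opens to 92 mm and grips with 3 to 60 N. Pads are 20 mm wide; open, the fingers measure 128 mm over their backs; the gripper's body (75 mm by 189 mm) begins 69 mm behind the grasp point.
Start: joints at [-1.211, 0.468, -0.012, 1.603, 0.006, 1.071, -0.056], TCP at [254.839, 597.969, 186.292] pointing down, gripper open.
Joint ranges: [-2.53, 2.53], [-0.31, 2.02], [-1.57, 1.55], [0.28, 2.44], [-1.29, 4.43], [0.15, 1.84], [-2.92, 2.92]. Speed limits (rad/s): [2.57, 2.57, 3.14, 3.14, 3.14, 3.14, 3.14].

## Interface

Orientations are given as a rotation vector (axis times angle).
In Python, from cell import robot, grip, kin, viewer gives the robot as it stands. Calls block until the motion is done:
- robot.movep(position, orientation): joint-space move of the TCP to a pose.
- robot.servo_line(position, feed=150, rotation=None): straight line of the TCP; rotation=None keeps the orientation; feed is the mean speed in mm/s.
- robot.goto_joints(angles): joint-space move.
- grip(opening, newtons=None): opening from 0.0 (shut) to 1.0 (fully open); newtons is the grip in N (None keeps the last); returns when the fingers have stopped.
- robot.hold(seconds).
- kin.ik(position, orientation): joint angles nearest the present ones, or None.
- robot.observe(): the state.
- viewer.read_camera(name): name is "scene" or "top" or "wrist"; returns the picture (420x560x3 uint8, red, green, blue); there is no depth.
- viewer.camera_info(name): a dict with "camera_matrix" (3x3 intrinsics, pixels), "R" (3x3) and "t" (3): a world point X has camera coordinates R X + t. Camera axes: x right, y down, z forward; pixel columns grow to the right and rows downward; lengths in mm; the calibration is good to about 2 mm. The wrist camera is an equidistant fisheye: a pixel r from the principal point sees the ray r / f radians off the axis. A picture is of the moment at which its call begins: read the wrist's pose just before it. camera_info takes no time and is no camera call; for the wrist camera it gives the pose at the moment of the call.
A pose or a line that the arm cannot do raises robot.IKError and nothing moves.
- robot.job_done(): hands the job in; it is judged then, once.
Trained networks look in the newest picture that a camera, given by its name, has taken for a name from the list of things; names that differ only in an ending like _2 or _b are one class to them, and where a whole thing is asked for, a point or a joint stands for the part that bears it (a point fixed in the world has none). Each returns a list of dicts, best first, with "confidence" (0 to 1); they miss things now and then, are a little off and sometimes report something else, mostly with a low value. They report only what shows in the picture. A call takes as long as a camera call.
- viewer.silhouettes(name, camera): "mask" (420x560 bool, what is visible of it).
- viewer.pinpoint(name, camera): "at" ([x, y, z] in mm, in the coordinates of the camera as it stood for that picture, good to about 4 mm: a listed point, or the origin of a listed thing).
The state is a dict: "t": time; "joints": joint angles; "joint_velocities": joint speeds; "joint_torque": joint torques, N m; "tcp_pos": TCP position; "tcp_rot": TCP orientation; "contact_force": force on the tool from outside, world axes, zero at the start; "wrist_torque": the same for the moment, N m; "grip_width": opening from 0.0 (shut) to 1.0 (fully open); "grip_force": force on a finger pad.
Only numpy, scipy, OpenCV 4.12 (cv2) and the standard library are available. Lean on these libraries where they do the work, as an engineer would, in place of code of your own. Each camera call takes 0.05 s, during which the arm holds its last target. There are 200 camera calls.

## Working session

There is one attempt and no reset: what is moved stays moved. The work goes in short steps, each a Python script; the robot and the scene stay as the last script left them, time stands still between calls to the robot, and variables do not carry over. Pictures are saved under pics/ and viewed, at most 10 in all, crops included, and the job is handed in when it is done.

```bash
mkdir -p pics; ls; python3 - <<'E'
from cell import robot, grip, kin, viewer
import cv2, numpy as np
o=robot.observe();print(o['t'],o['tcp_pos'],o['tcp_rot'],o['grip_width'])
ims=[]
for c in ['top','scene']:
    im=viewer.read_camera(c);cv2.imwrite(f'pics/{c}0.png',im[:,:,::-1])
    I=viewer.camera_info(c);R=np.array(I['R']);t=np.array(I['t'])
    print(c,'cam at',-R.T@t)
    for n in ['dryer','valve_grip','ring_mark','jar','coaster','torch','comb_clip']:
        for d in viewer.pinpoint(n,c)[:2]:
            print(c,n,round(d['confidence'],2),np.round(R.T@(np.array(d['at'])-t),1))
E
```

```text
pics
0.0 [254.59642041 597.37951233 185.33830189] [-6.28494184e-01 -3.07784353e+00  2.72931293e-03] 0.9987824193087266
top cam at [ 440.71596286   11.72185088 1266.8169839 ]
top dryer 0.97 [546.2 -42.3  -3.3]
top valve_grip 0.64 [549.4 -41.8  93.2]
top ring_mark 0.87 [ 5.628e+02 -5.000e-01  6.810e+01]
top jar 0.96 [705.3 296.3  -4.4]
top coaster 0.27 [ 684.2 -344.     2.8]
top torch 0.69 [ 685.8 -346.5    1.8]
top comb_clip 0.89 [ 457.6 -326.     2. ]
scene cam at [913.83114026 630.20287969 953.75998579]
scene dryer 0.75 [556.9 -42.6   2. ]
scene valve_grip 0.58 [552.8 -39.9  89.7]
scene ring_mark 0.57 [563.3  -4.8  69. ]
scene jar 0.65 [705.1 302.6   1.2]
scene coaster 0.9 [424.3 320.3  -1.5]
scene torch 0.67 [ 459.9 -327.1   -1.1]
scene torch 0.62 [ 686.3 -350.9    2.4]
scene comb_clip 0.65 [ 462.7 -325.6   -2.8]
scene comb_clip 0.44 [ 687.8 -350.5   -1.5]
```

```bash
python3 - <<'E'
from cell import viewer
import cv2, numpy as np
I=viewer.camera_info('top');K=np.array(I['camera_matrix']);R=np.array(I['R']);t=np.array(I['t'])
p=K@(R@np.array([550,-41,90])+t);p=p[:2]/p[2];print(p)
im=cv2.imread('pics/top0.png');x,y=p.astype(int);x0,y0=max(0,x-80),max(0,y-60)
cv2.imwrite('pics/crop0.png',cv2.resize(im[y0:y0+120,x0:x0+160],None,fx=5,fy=5,interpolation=cv2.INTER_CUBIC));print(x0,y0)
E
```

```text
[297.38854922 196.48025491]
217 136
```

View pics/top0.png

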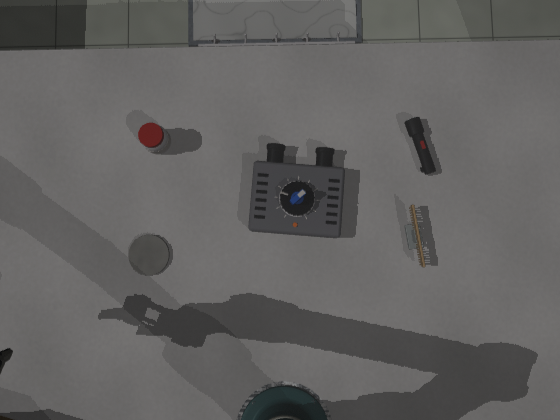

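View pics/crop0.png

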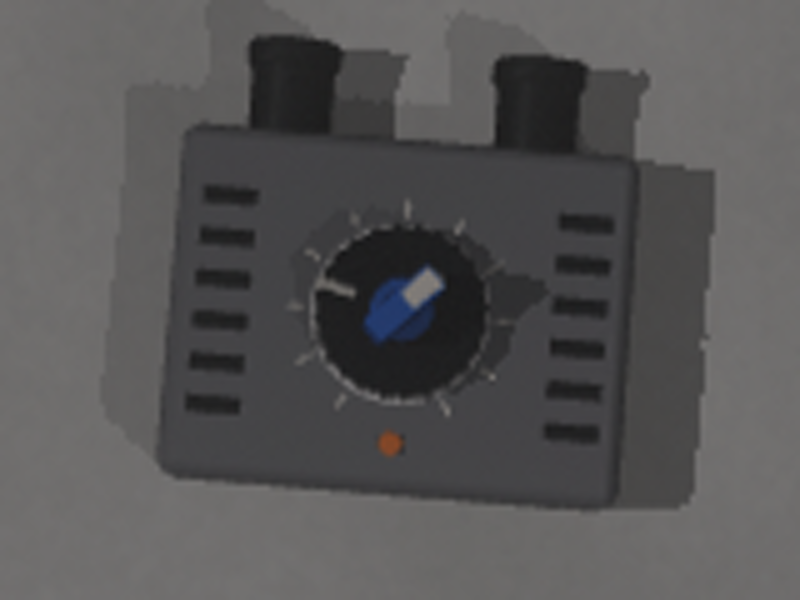

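```bash
cat >h.py <<'E'
from cell import robot, grip, kin, viewer
import cv2, numpy as np
from scipy.spatial.transform import Rotation as Ro
def down(psi): return (Ro.from_euler('z',psi)*Ro.from_euler('x',np.pi)).as_rotvec()
E
python3 - <<'E'
from h import *
al=-0.88; psi=al+np.pi
robot.movep([551,-41,230],down(psi)); grip(0.55,30)
o=robot.observe();print(o['t'],o['tcp_pos'],np.round(o['joints'],3))
print(np.round(kin.ik([551,-41,78],down(psi)),3)); q=kin.ik([551,-41,78],down(psi-2.4)); print(np.round(q,3))
I=viewer.camera_info('wrist');R=np.array(I['R']);t=np.array(I['t']);print(-R.T@t,I['camera_matrix'])
im=viewer.read_camera('wrist');cv2.imwrite('pics/w1.png',im[:,:,::-1])
for n in ['valve_grip','ring_mark','dryer']:
    for d in viewer.pinpoint(n,'wrist')[:2]: print(n,round(d['confidence'],2),np.round(R.T@(np.array(d['at'])-t),1))
E
```

```text
4.05 [551.00459935 -41.03521863 230.0270814 ] [-0.462  0.275  0.578  1.827 -0.169  1.088  0.868]
[-0.387  0.476  0.508  1.957 -0.32   0.787  0.994]
[-0.692  0.611  0.944  1.974 -0.642  0.888 -1.114]
[507.02445511  12.88931051 427.82000317] [[325.1922621    0.         278.83970518]
 [  0.         325.1922621  209.17733007]
 [  0.           0.           1.        ]]
valve_grip 0.7 [551.9 -40.   88.3]
valve_grip 0.34 [ 454.1 -329.9    2.2]
ring_mark 0.8 [566.4  -7.9  67.4]
ring_mark 0.39 [699.9 298.4  -3.7]
dryer 0.74 [554.9 -43.2  -3.5]
```

View pics/w1.png

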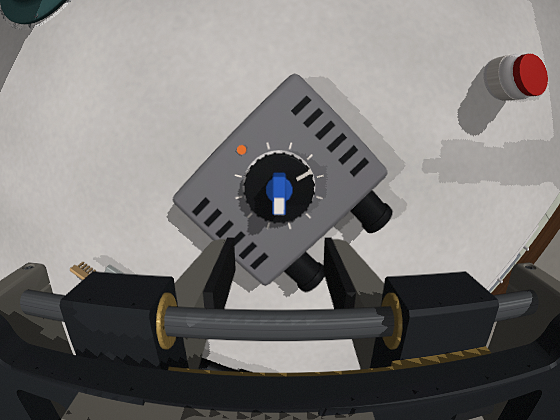

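```bash
python3 - <<'E'
from h import *
I=viewer.camera_info('wrist');K=np.array(I['camera_matrix']);R=np.array(I['R']);t=np.array(I['t']);C=-R.T@t
def bp(u,v,z):
    d=np.array([u-K[0,2],v-K[1,2]]);r=np.hypot(*d);th=r/K[0,0]
    ray=R.T@np.r_[d/r*np.sin(th),np.cos(th)];return C+ray*(z-C[2])/ray[2]
im=cv2.imread('pics/w1.png').astype(int);b,g,r=[im[...,i] for i in range(3)]
def cen(m): v,u=np.nonzero(m);return u.mean(),v.mean(),len(u)
box=np.zeros(b.shape,bool);box[165:222,260:298]=1
W=box&(im.min(2)>190);B=box&(b>150)&(r<90);D=(r>200)&(b<90)&(g<160)&(np.arange(560)<300)[None]&(np.arange(420)<250)[:,None]&(np.arange(420)>100)[:,None]
for n,m,z in [('white',W,105),('blue',B,105),('dot',D,50)]:
    c=cen(m);print(n,c,bp(*c[:2],z))
    if n!='dot':
        v,u=np.nonzero(m);print('  rect',cv2.minAreaRect(np.c_[u,v].astype(np.float32)))
c=cv2.resize(im[160:225,240:320].astype(np.uint8),None,fx=9,fy=9,interpolation=cv2.INTER_NEAREST);cv2.imwrite('pics/w1c.png',c)
E
```

```text
white (np.float64(278.47972972972974), np.float64(205.6081081081081), 148) [557.64847798 -48.7804446  105.        ]
  rect ((282.96551513671875, 194.41380310058594), (12.868030548095703, 41.230220794677734), 23.198591232299805)
blue (np.float64(280.5204678362573), np.float64(188.35087719298247), 342) [547.79430343 -33.62468788 105.        ]
  rect ((282.0, 195.5), (37.0, 18.0), 90.0)
dot (np.float64(241.01612903225808), np.float64(149.3548387096774), 62) [489.70712599 -35.0664765   50.        ]
```

View pics/w1c.png

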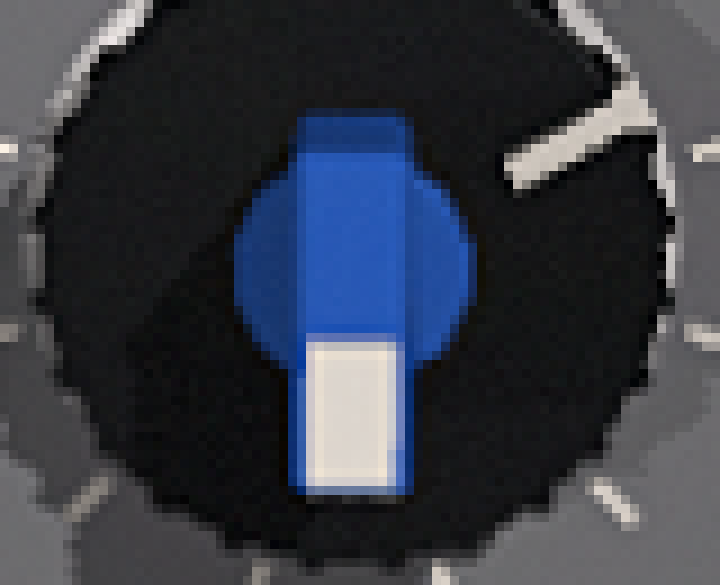

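The close-up shows the bar's top face running from about (279,176) (blue end) to (278.5,214) (white end); the orange dot is at (241,149), and the ring mark at about (304,176).

```bash
python3 - <<'E'
from h import *
I=viewer.camera_info('wrist');K=np.array(I['camera_matrix']);R=np.array(I['R']);t=np.array(I['t']);C=-R.T@t
def bp(u,v,z):
    d=np.array([u-K[0,2],v-K[1,2]]);r=np.hypot(*d);th=r/K[0,0]
    ray=R.T@np.r_[d/r*np.sin(th),np.cos(th)];return C+ray*(z-C[2])/ray[2]
a=bp(278.9,176.4,105);w=bp(278.45,214.4,105);c=(a+w)/2;d=w-a
dot=bp(241,149.35,50);f=c-dot
print(c,'len',np.hypot(*d[:2]),'alpha',np.arctan2(d[1],d[0]),'dotdist',np.hypot(*f[:2]),'yaw',np.arctan2(f[1],f[0]))
for p in np.linspace(0,2.5,6): print(np.round(kin.ik([c[0],c[1],78],down(np.arctan2(d[1],d[0])+np.pi-p)),3))
E
```

```text
[551.15597531 -40.62033835 105.        ] len 39.50566183955197 alpha -0.8914522499711117 dotdist 61.716885562596836 yaw -0.08999041420683628
[-0.389  0.477  0.51   1.957 -0.321  0.788  0.983]
[-0.442  0.49   0.581  1.96  -0.369  0.797  0.526]
[-0.498  0.508  0.657  1.963 -0.423  0.809  0.075]
[-0.575  0.539  0.765  1.968 -0.502  0.832 -0.353]
[-0.638  0.573  0.858  1.971 -0.573  0.858 -0.788]
[-0.707  0.623  0.967  1.975 -0.661  0.897 -1.209]
```

```bash
python3 - <<'E'
from h import *
psi=-0.891+np.pi
robot.movep([551.2,-40.7,150],down(psi)); robot.servo_line([551.2,-40.7,77],feed=80)
def s(l):
    o=robot.observe();print(l,round(o['t'],2),np.round(o['tcp_pos'],1),'j7',round(o['joints'][6],3),'F',np.round(o['contact_force'],1),'M',np.round(o['wrist_torque'],2),'w',round(o['grip_width']*92,1),'gf',np.round(o['grip_force'],1));return o
s('down'); grip(0.0,30); o=s('grip')
if 11<o['grip_width']*92<18:
    q=np.array(o['joints'])
    for a in [0.3,0.8,1.3,1.8,2.1]:
        p=q.copy();p[6]-=a;robot.goto_joints(p);s(a)
E
```

```text
down 5.72 [551.6 -40.8  77.4] j7 0.981 F [-0.3  1.4 -0.7] M [-0.02  0.   -0.05] w 50.7 gf 0.0
grip 6.56 [551.4 -40.8  77.2] j7 0.981 F [ 0.2 -0.2  2.3] M [-0.08  0.05 -0.02] w 0.4 gf 1.1
```

```bash
python3 - <<'E'
from h import *
o=robot.observe();print(o['tcp_pos'],o['grip_width'],o['grip_force'])
im=viewer.read_camera('wrist');cv2.imwrite('pics/w2.png',im[:,:,::-1])
E
```

```text
[551.38705548 -40.76811656  77.16642762] 0.0047031695730391405 1.0850140359252691
```

View pics/w2.png

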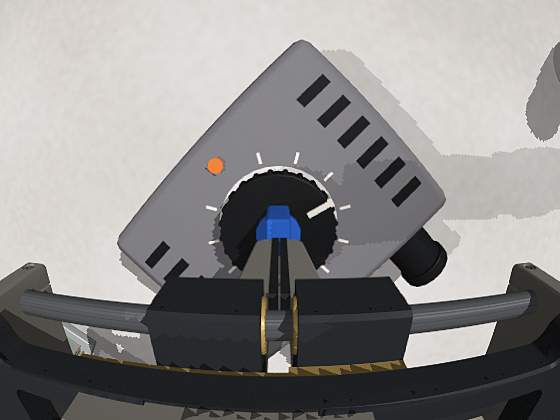

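```bash
python3 - <<'E'
import cv2
im=cv2.imread('pics/w2.png');cv2.imwrite('pics/w2c.png',cv2.resize(im[195:295,215:345],None,fx=6,fy=6,interpolation=cv2.INTER_CUBIC))
E
```

```text
(no output)
```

View pics/w2c.png

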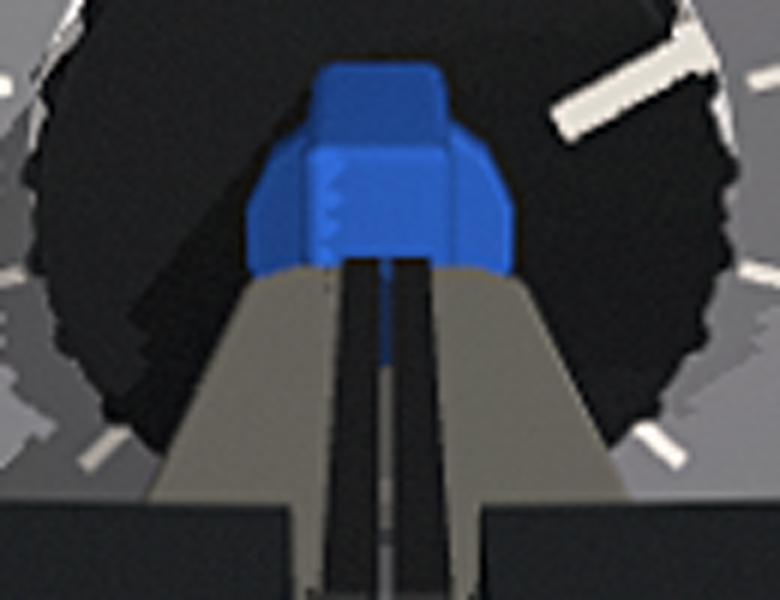

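```bash
python3 - <<'E'
from h import *
I=viewer.camera_info('wrist');K=np.array(I['camera_matrix']);R=np.array(I['R']);t=np.array(I['t']);C=-R.T@t
o=robot.observe();T=Ro.from_rotvec(o['tcp_rot']).as_matrix();print(C, np.round(T,3), 'cam in tool',T.T@(C-o['tcp_pos']))
print(np.round(o['joints'],4))
def pr(X):
    c=R@X+t;r=np.hypot(*c[:2]);return c[:2]/r*np.arctan2(r,c[2])*K[0,0]+K[:2,2]
p=np.array(o['tcp_pos'])
for dz in [0,10,20,30,40,50]:
    print(dz,pr(p+T@[10,0,-dz]),pr(p+T@[-10,0,-dz]))
al=-0.891;u=np.array([np.cos(al),np.sin(al),0])
for z in (71,105,115): print('blue end top',z,pr(np.array([551.2,-40.6,z])-20*u))
viewer.read_camera('wrist')
for n in ['valve_grip','ring_mark','dryer']:
    for d in viewer.pinpoint(n,'wrist')[:1]: print(n,round(d['confidence'],2),np.round(R.T@(np.array(d['at'])-t),1))
im=viewer.read_camera('scene');cv2.imwrite('pics/s2.png',im[:,:,::-1])
I=viewer.camera_info('scene');K=np.array(I['camera_matrix']);R=np.array(I['R']);t=np.array(I['t'])
for z in (77,105): c=K@(R@np.array([551.2,-40.6,z])+t);c=c[:2]/c[2];print('scene',z,c)
x,y=c.astype(int);cv2.imwrite('pics/s2c.png',cv2.resize(im[y-55:y+35,x-60:x+60,::-1],None,fx=6,fy=6,interpolation=cv2.INTER_CUBIC));print(x-60,y-55)
E
```

```text
[507.92828861  13.65325654 274.95197961] [[-0.629  0.778  0.   ]
 [ 0.778  0.629  0.   ]
 [-0.     0.    -1.   ]] cam in tool [  69.5599085     0.47075416 -197.82000084]
[-0.3843  0.4773  0.5045  1.9568 -0.3196  0.7853  0.9813]
0 [278.00857939 221.89120087] [278.02443235 251.13850281]
10 [277.97155688 226.64944355] [277.99013534 257.08760761]
20 [277.93089184 231.89139386] [277.95274327 263.59907272]
30 [277.88604432 237.69156837] [277.91185344 270.75054771]
40 [277.83636875 244.13979435] [277.86699883 278.63321356]
50 [277.78108902 251.34507106] [277.81763773 287.3543964 ]
blue end top 71 [277.97972188 204.00248094]
blue end top 105 [277.8477339 218.7123103]
blue end top 115 [277.79939805 224.13402587]
valve_grip 0.71 [552.8 -42.7  90.3]
ring_mark 0.84 [567.2  -6.5  67. ]
dryer 0.89 [547.8 -41.5  -1.5]
scene 77 [266.41738813 196.31907706]
scene 105 [266.35221104 188.71500363]
206 133
```

View pics/s2c.png

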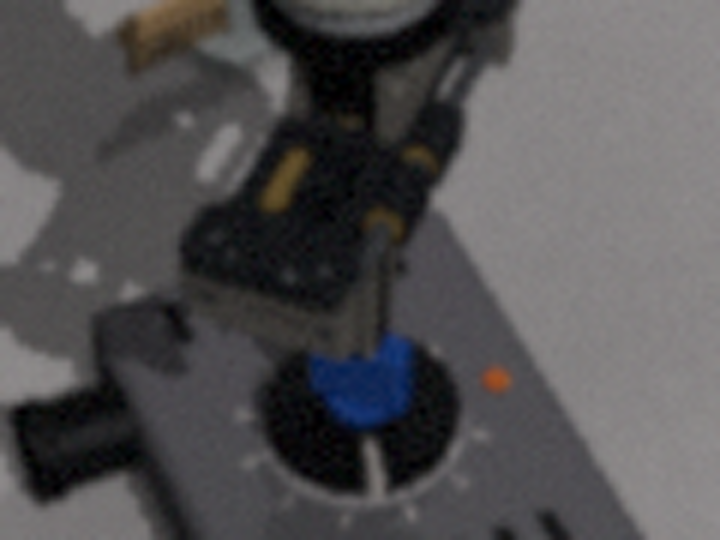

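The scene crop and wrist crop agree: the fingers shut just above the bar top. The tip edge at v≈239 puts the real tips about 30 mm higher than the reported TCP. I'll reopen, go down in force-checked steps with that offset, and regrip.

```bash
cat >>h.py <<'E'
def s(l):
    o=robot.observe();print(l,round(o['t'],2),np.round(o['tcp_pos'],1),'j7',round(o['joints'][6],3),'F',np.round(o['contact_force'],1),'M',np.round(o['wrist_torque'],2),'w',round(o['grip_width']*92,1),'gf',np.round(o['grip_force'],1));return o
E
python3 - <<'E'
from h import *
grip(0.5); ok=True
for z in (70,63,57,51):
    robot.servo_line([551.2,-40.7,z],feed=40); o=s(z)
    if abs(o['contact_force'][2])>5: ok=False;robot.servo_line([551.2,-40.7,z+10]);break
if ok: grip(0.0,30); s('grip')
im=viewer.read_camera('wrist');cv2.imwrite('pics/w3.png',cv2.resize(im[180:310,195:365,::-1],None,fx=4.5,fy=4.5))
E
```

```text
70 7.98 [550.9 -40.7  69.6] j7 0.988 F [-0.6  0.  -0.1] M [-0.04  0.03 -0.05] w 45.8 gf 0.0
63 8.31 [550.9 -40.7  62.6] j7 0.994 F [ 0.3 -0.5  0.1] M [-0.08  0.03 -0.02] w 46.1 gf 0.0
57 8.61 [550.9 -40.7  56.7] j7 0.999 F [-0.7  0.1 -1. ] M [-0.02  0.01  0.06] w 45.9 gf 0.0
51 8.91 [550.9 -40.7  50.7] j7 1.005 F [-0.   0.9 -0.4] M [-0.01  0.02  0.01] w 46.1 gf 0.0
grip 9.49 [550.8 -41.   51.1] j7 1.005 F [-1.3 -1.3  2.9] M [-0.21  0.45  0.08] w 14.0 gf 30.0
```

View pics/w3.png

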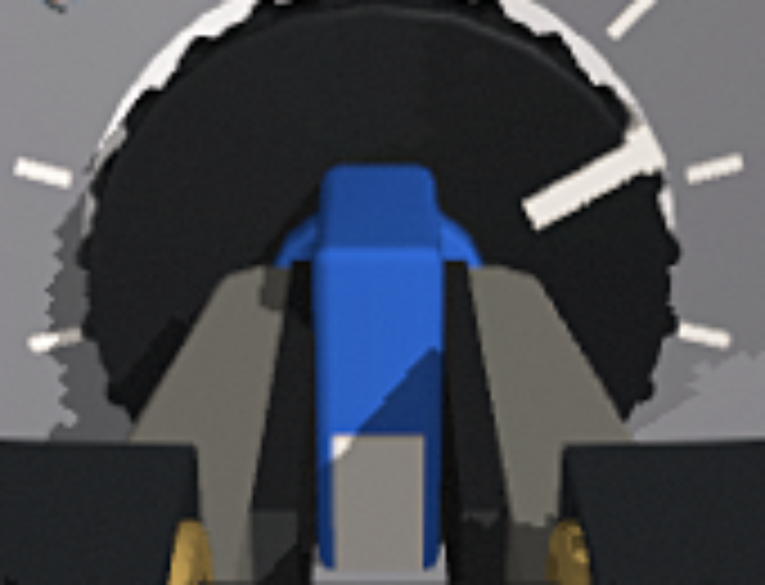

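The bar is now held squarely between the pads (14.0 mm, 30 N), with the tips clear of the ring. Now I turn it.

```bash
python3 - <<'E'
from h import *
q=np.array(robot.observe()['joints'])
for a in [0.3,0.8,1.3,1.8,2.15,2.22,2.28,2.32,2.35,2.38,2.41,2.44]:
    p=q.copy();p[6]-=a;robot.goto_joints(p);o=s(a)
    F=np.linalg.norm(o['contact_force'])
    if F>25 or (a>2.1 and np.abs(o['wrist_torque'][2])>0.35): break
E
```

```text
0.3 9.93 [550.8 -41.   51.1] j7 0.708 F [-1.2 -1.1  2.7] M [-0.22  0.33 -0.06] w 14.0 gf 30.0
0.8 10.48 [550.7 -41.1  51.1] j7 0.209 F [-2.3 -1.2  2.2] M [-0.25  0.57 -0.04] w 13.8 gf 30.0
1.3 11.03 [550.6 -41.   51.1] j7 -0.291 F [-2.3 -1.3  3.1] M [-0.3   0.72 -0.11] w 13.8 gf 30.0
1.8 11.58 [550.5 -40.9  51.1] j7 -0.791 F [-3.5 -0.5  4. ] M [-0.15  0.91 -0.05] w 14.1 gf 30.0
2.15 12.01 [550.5 -40.8  51.1] j7 -1.14 F [-4.2 -0.4  4.6] M [-0.09  1.13 -0.03] w 13.9 gf 30.0
2.22 12.26 [550.5 -40.9  51.1] j7 -1.212 F [-5.2  0.1  5.4] M [-0.03  1.17 -0.08] w 13.6 gf 30.0
2.28 12.51 [550.5 -40.8  51. ] j7 -1.272 F [-3.9 -0.2  5.5] M [-0.06  1.15 -0.08] w 13.6 gf 30.0
2.32 12.76 [550.5 -40.8  51.1] j7 -1.312 F [-4.8  0.3  4.8] M [-0.06  1.19 -0.01] w 13.7 gf 30.0
2.35 13.01 [550.5 -40.8  51.1] j7 -1.341 F [-5.1  0.3  4.4] M [-0.1   1.2  -0.07] w 13.8 gf 30.0
2.38 13.26 [550.5 -40.8  51.1] j7 -1.37 F [-5.2 -1.   5.3] M [-0.14  1.18  0.42] w 13.6 gf 30.1
```

The stop was felt at about 2.37 rad of turn, where Mz jumped to 0.42 N m. Release, lift and check.

```bash
python3 - <<'E'
from h import *
grip(0.5); p=robot.observe()['tcp_pos']; robot.servo_line([p[0],p[1],230],feed=100); s('up')
I=viewer.camera_info('wrist');R=np.array(I['R']);t=np.array(I['t'])
im=viewer.read_camera('wrist');cv2.imwrite('pics/w4.png',cv2.resize(im[120:260,190:380,::-1],None,fx=4,fy=4))
for d in viewer.pinpoint('ring_mark','wrist')[:1]: print(np.round(R.T@(np.array(d['at'])-t),1))
E
```

```text
up 15.83 [550.6 -41.  229.5] j7 -1.52 F [-0.1 -0.1 -0.6] M [-0.    0.17  0.03] w 46.3 gf 0.0
[567.9  -8.   67.6]
```

View pics/w4.png

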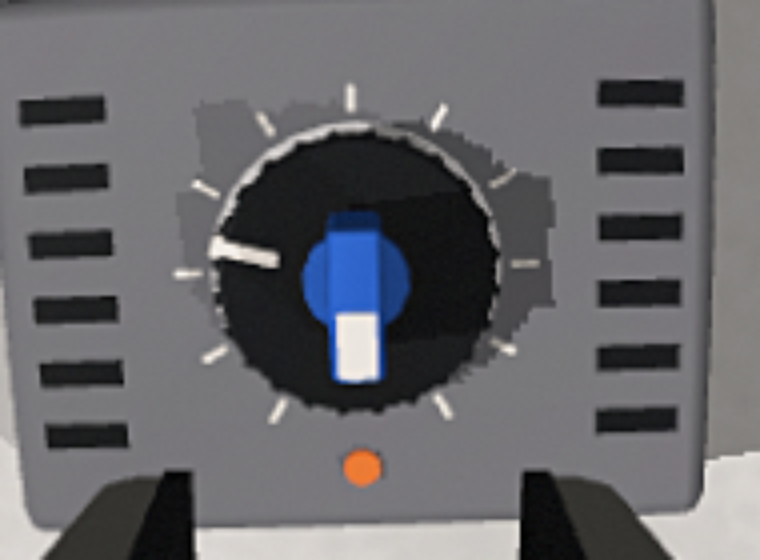

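The white end points at the orange dot, at (361,467) in the crop. The ring mark is where it was, at (568,-8) against (566,-8) before. Handing in.

```bash
python3 -c "
from cell import robot
print(robot.job_done())"
```

```text
the job is handed in; nothing more can be done
None
```

The air valve is screwed clockwise to its stop with the white end at the orange dot and the timer ring unmoved; the arm stayed clear of the bystanders (not re-measured), and the job was handed in at about 16 s.

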